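# Move a finished marbling rake from the vise to its drip stand

### The job

The small marbling rake in the bench vise is finished: slide the vise's jaw well open, lift the rake out, and lay it pins down across the two narrow boards of the drip stand, so that it is centred on them and square to them, with its pins hanging between the boards. Set it down gently rather than letting it drop, and leave the pots, jar, brush and hammer where they are.

Things in the scene. Friction and masses are not known exactly. Their poses are not given: they have to be found in the camera images.
- rake: Small wooden marbling rake, pins down in the vise. Foot strip 200 (its y) x 40 (x) x 12 mm thick; centred on it a grip rail 180 long, 22 wide, 38 mm tall (wood 50 mm tall in all); nine thin steel pins in a row along y, -56 to +56 mm, point down 30 mm below the foot. Origin: centre of the foot's underside, z up. About 0.3 kg; both ends alike.
- vise: Grey bench vise, fixed. Origin on the table under the rake; jaws 120 mm long along its y, tops 80 to 82 mm up. Fixed jaw at x +20.5 to +65 mm, the other slides along -x. The rake's foot rests 60 mm above the table on two wooden blocks of the vise at y = +-80 mm, its rail standing 28 mm proud of the jaws (rail top 110 mm up).
- vise_jaw (a joint): Sliding jaw of the vise: metres opened, 0 shut on the rake, 0.05 at its stop; it moves along the vise's -x with about 3 N of friction and stays where left. Its steel lip reaches 8 mm over the edge of the rake's foot, which cannot be lifted until the jaw is open.
- jaw_grip (a point): Top centre of the dark steel upright grip on the sliding jaw, 118 mm above the table; the grip is a block 18 mm (vise x) by 26 mm (vise y), standing 36 mm above the jaw's top, 60 mm from the rake's centre line when shut. Moves with the jaw.
- stand: Drip stand fixed to the table: a shallow aluminium tray 90 by 200 mm with a 14 mm rim, and two upright plywood boards, each 12 mm thick (its y) and 40 mm wide (its x), at y = -80 and +80 mm; their level tops are 80 mm above the table. Origin: on the table midway between the boards, z up. The rake goes across the boards along the stand's y.
- pot_near: Empty white paint pot, 72 mm across, 65 mm tall, nearest the robot, origin under its centre; leave alone.
- pot_mid: Empty white paint pot of the same size between the vise and the stand, origin under its centre; leave alone.
- pot_far: Empty white paint pot of the same size farther back, with a brush and a dropper sticking up to 155 mm; leave alone.
- jar: Glass jar with a metal cap, 60 mm across, 90 mm tall, at the back right; leave alone.
- brush: Brush 190 mm long lying at the back left; leave alone.
- hammer: Hammer 250 mm long lying at the right; leave alone.
Mind the look-alikes: they are no part of the job. There is more than one size of the rake; the job needs the middle-sized.

How it is judged (in metres and radians):
On the way, in this order (a step that is already met when the one before it is completed fails the run):
1. the vise's jaw is slid at least 20 mm open (value of joint vise_jaw above 0.02 m), for 0.2 s.
2. the rake is lifted clear of the vise (at least 55 mm up) (z of rake in the frame of vise above 0.115 m), for 0.1 s.
At the end, for the whole second after the job is handed in: The rake lies still, pins down and level, on the tops of both stand boards (underside within 4 mm of 80 mm above the table), centred within 12 mm across and 11 mm along, and square to the stand within 0.14 rad (8 degrees), either way round (x of rake in the frame of stand between -0.012 and 0.012 m and y of rake in the frame of stand between -0.011 and 0.011 m and z of rake in the frame of stand between 0.076 and 0.084 m and angle between the y axis of rake and the y axis of stand, either way round below 0.14 rad and angle between rake's own z axis and vertical below 0.06 rad and linear speed of rake below 0.02 m/s and angular speed of rake below 0.1 rad/s and contact force between rake and stand above 0.5 N); the robot touches nothing.
It fails at once if the rake is let go over the stand while its underside is more than 10 mm above the boards (dropped, not set down) (horizontal distance between rake and stand below 0.08 m and z of rake in the frame of stand above 0.09 m and contact force between the fingers and rake below 0.1 N).
It fails at once if the rake comes down on the boards faster than 0.3 m/s (horizontal distance between rake and stand below 0.05 m and z of rake in the frame of stand below 0.095 m and linear speed of rake above 0.3 m/s).
It fails at once if a pot, the jar, the brush or the hammer is moved by more than 20 mm (distance of any of pot_near, pot_mid, pot_far, jar, brush, hammer from where it was at the start of the episode above 0.02 m).
It also fails if it takes over 54 s, if anything falls off the work surface, if the arm or the gripper's body presses on something with over 40 N, if the wrist force passes 120 N, or if a joint passes its speed limit or range.

### The arm

A 6-joint arm with a two-finger parallel gripper is mounted at the origin on the work surface. World frame = base frame: x ahead of the robot, y to its left, z up, the work surface at z = 0. Lengths are in m, angles in degrees, forces in N, time in s.
With the tool pointing down it reaches from about 0.3 to 0.85 m from the base axis. Payload 5.4 kg.
Tool frame: the origin (TCP) lies at the very end of the fingers, on their centre line; the grasp point (between the pads) lies 19 mm behind it; z points along the fingers, y is the line along which they close (so a half turn about z gives the same grasp; the last joint's range is limited). The gripper opens to 85 mm and grips with 20 to 120 N. Pads are 22 mm wide; open, the fingers measure 114 mm over their backs; the gripper's body (76 mm by 85 mm) begins 54 mm behind the grasp point. The pads swing forward as they close: fully open they stand 13 mm farther back than shut.
Start: joints at [-84.574, 9.076, 91.501, -0, 79.423, -12.038], TCP at [0.173, -0.548, 0.231] pointing down, gripper open.
Joint ranges: [-166.64, 166.64], [-54.1, 131.32], [10.49, 154.53], [-73.88, 253.88], [9.74, 151.15], [-171.62, 171.62]. Speed limits (degrees/s): [147.25, 147.25, 180, 180, 180, 180].

### API

Orientations are given as a 3x3 rotation matrix whose columns are the frame's x, y, z axes.
In Python, from workcell import bot, camera, camera_model gives the robot as it stands. The module is installed in compiled form; this text tells all that it offers.
- The arm moves only by the tool move_arm, never from a script. Its argument "deltas" is a list of rows, each a list of 3 entries, a list of its own where there are three numbers: the opening, from -1 (shut) to 1 (fully open), then the shift along the world's x, y, z in units of 0.02 m (1.0 is 0.02 m), then the turn, a rotation vector about the world's x, y, z in units of 0.1 rad (1.0 is 0.1 rad). A call has 1 to 8 rows; each row shifts and turns the commanded pose from where the row before left it; what a row does not reach is not made up. A row lasts 1/8 s, in which the tool goes at most 62.5 mm and 10.7 degrees, less where a joint would pass 70% of its speed; a pose out of reach is approached as far as the arm can. A call with a number of a shift or a turn outside -1 to 1 is refused whole. A call with a gripper value outside its range is refused whole. The fingers move at their own pace and stop on an object; "force" is the grip in N (left out, the last holds). Time passes only in rows, so rows that do not move let the fingers close. It gives the time, the measured TCP pose, the force, the opening and the grip force at its end, in the units of the state.
- bot.observe(): the state, without advancing time (a new reading comes with each control period).
- camera(name): name is "scene" or "top" or "wrist"; returns (picture, depth): 384x512x3 uint8, red, green, blue; 384x512 float32, m along the optical axis (not along the pixel's ray), 0 where there is no reading.
- camera_model(name): a dict with "camera_matrix" (3x3 intrinsics, pixels), "k1" (the pictures are not rectified: a ray, as slopes to the right and down, at radius r is drawn at 1 + k1 r^2 times it, then the intrinsics apply), "rvec" (rotation vector, rad) and "tvec" (3), from world to camera coordinates, as OpenCV has them. Camera axes: x right, y down, z forward; pixel columns grow to the right and rows downward; lengths in m; the calibration is good to about 2 mm. A picture is of the moment at which its call begins: read the wrist's pose just before it. camera_model takes no time and is no camera call; for the wrist camera it gives the pose at the moment of the call.
- bot.hand_in(): hands the job in; it is judged then, once.
The state is a dict: "time": time; "joint_positions": joint angles; "joint_velocities": joint speeds; "joint_torque": joint torques, N m; "position": TCP position; "eef_rot": TCP orientation; "contact_force": force on the tool from outside, world axes, zero at the start; "torque": the same for the moment, N m; "finger_gap": finger opening in m; "grip_force": force on a finger pad.
Only numpy, scipy, OpenCV 4.12 (cv2) and the standard library are available. Lean on these libraries where they do the work, as an engineer would, in place of code of your own. Each camera call takes 0.05 s, during which the arm holds its last target. There are 200 camera calls.

## Working session

There is one attempt and no reset: what is moved stays moved. The work goes in short steps, Python scripts to look and compute and a tool call to move; the robot and the scene stay as the last step left them, time stands still between calls to the robot, and variables do not carry over. Pictures are saved under pics/ and viewed, at most 10 in all, crops included, and the job is handed in when it is done.

Besides the shell and the picture viewer there is one more tool, called in YAML: its name, and indented under it one key for each argument. move_arm: Moves the arm, as the interface text tells. Shifts and turns lie within -1 to 1; 1 stands for 0.02 m of shift or 0.1 rad of turn. Its arguments: {"type":"object","properties":{"deltas":{"type":"array","items":{"type":"array"}},"force":{"type":"number"}},"required":["deltas"]}

```bash
mkdir -p pics
cat > h.py <<'E'
import numpy as np, cv2
from workcell import bot, camera, camera_model
def snap(n,f):
    m=camera_model(n); p,d=camera(n); cv2.imwrite(f'pics/{f}.png',p[:,:,::-1]); np.savez(f'pics/{f}.npz',p=p,d=d,**{k:np.array(v) for k,v in m.items()}); return p,d,m
def load(f):
    z=np.load(f'pics/{f}.npz'); return z['p'],z['d'],z
def rays(m,uv):
    K=np.array(m['camera_matrix'],float);k=float(m['k1'])
    n=cv2.undistortPoints(np.array(uv,float).reshape(-1,1,2),K,np.array([k,0,0,0.]))[:,0]
    R=cv2.Rodrigues(np.array(m['rvec'],float))[0];t=np.array(m['tvec'],float).ravel()
    return -R.T@t, np.c_[n,np.ones(len(n))]@R
def onplane(m,uv,z):
    c,r=rays(m,uv); return c+r*((z-c[2])/r[:,2])[:,None]
def cloud(m,d):
    v,u=np.mgrid[0:384,0:512]; c,r=rays(m,np.c_[u.ravel(),v.ravel()]); P=c+r*d.reshape(-1,1); P[d.ravel()==0]=np.nan
    return P.reshape(384,512,3)
E
python3 - <<'E'
from h import *
print(bot.observe())
for n in('top','scene'):
    p,d,m=snap(n,n+'0'); print(n,m)
E
```

```text
{'time': 0.0, 'joint_positions': array([-8.45756765e+01,  9.11138320e+00,  9.15742206e+01, -1.39377744e-03,
        7.94237059e+01, -1.20361809e+01]), 'joint_velocities': array([-0.09247556,  0.06275102, -0.03251803,  0.05873385,  0.0055213 ,
       -0.03632821]), 'joint_torque': array([ 1.12315440e-03, -3.96005023e+01, -3.31426120e+01, -1.17288773e-04,
        8.41003930e-03, -3.80140250e-06]), 'position': array([ 0.17245668, -0.54788098,  0.23031144]), 'eef_rot': array([[ 9.53922701e-01,  3.00052394e-01, -2.04152956e-04],
       [ 3.00052230e-01, -9.53920888e-01,  1.89700844e-03],
       [ 3.74456154e-04, -1.87085596e-03, -9.99998180e-01]]), 'contact_force': array([0.21025702, 0.3742985 , 0.14978701]), 'torque': array([-0.00232163,  0.00853979, -0.02437991]), 'grip_force': 0.0, 'finger_gap': 0.08535776977425338}
top {'camera_matrix': array([[467.24805268,   0.        , 253.14955421],
       [  0.        , 467.24805268, 186.443869  ],
       [  0.        ,   0.        ,   1.        ]]), 'k1': -0.1773592906685196, 'rvec': array([ 2.1902735 , -2.14626941,  0.11812996]), 'tvec': array([-0.13119999,  0.50064102,  1.51835314])}
scene {'camera_matrix': array([[348.47407316,   0.        , 256.58920263],
       [  0.        , 348.47407316, 185.95228277],
       [  0.        ,   0.        ,   1.        ]]), 'k1': 0.007077082967053477, 'rvec': array([ 1.9247443 ,  1.77232086, -0.55987995]), 'tvec': array([ 0.08476162, -0.34870453,  1.62313742])}
```

View pics/top0.png

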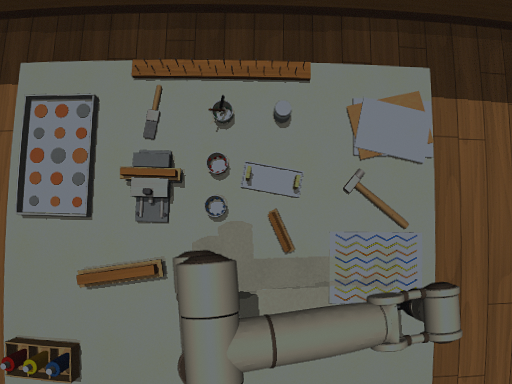

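View pics/scene0.png

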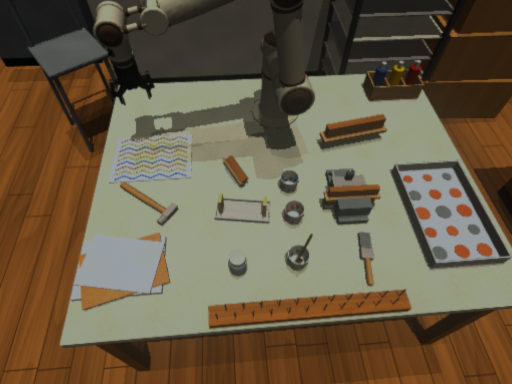

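Run:
```python
from h import *
p,d,m=load('top0'); P=cloud(m,d)
a=cv2.resize(p[135:235,110:190],None,fx=5,fy=5,interpolation=cv2.INTER_CUBIC);b=cv2.resize(p[150:210,232:312],None,fx=5,fy=5,interpolation=cv2.INTER_CUBIC)
b=np.vstack([b,np.zeros((200,400,3),np.uint8)]);cv2.imwrite('pics/c.png',np.clip(np.hstack([a,b])[:,:,::-1]*1.5,0,255))
hsv=cv2.cvtColor(p,cv2.COLOR_RGB2HSV)
def rect(mask,z,name):
    n,l,s,c=cv2.connectedComponentsWithStats(mask.astype(np.uint8))
    for i in range(1,n):
        if s[i,4]<12: continue
        v,u=np.where(l==i); q=onplane(m,np.c_[u,v],z)[:,:2]
        r=cv2.minAreaRect((q*1000).astype(np.float32)); print(name,'px',c[i].round(1),'n',s[i,4],'z',np.nanmedian(P[v,u,2]).round(3),'centre',np.round(r[0],1),'size',np.round(r[1],1),'ang',round(r[2],2))
H=P[...,2]
V=np.zeros(H.shape,bool);V[135:235,110:190]=1
S=np.zeros(H.shape,bool);S[150:210,232:312]=1
rect(V&(H>.099)&(H<.125),.110,'rail'); 
rect(V&(hsv[...,0]<18)&(hsv[...,1]>130),.110,'orange')
rect(V&(H>.07)&(H<.09),.081,'jaws'); rect(V&(H>.112),.118,'grip')
rect(S&(H>.06),.080,'boards'); rect(S&(H>.008),.014,'tray')
rect(S&(hsv[...,1]>90)&(hsv[...,0]>15)&(hsv[...,0]<40)&(H>.05),.080,'boardscol')
for n,(u0,u1,v0,v1),z in(('near',(200,232,193,222),.065),('mid',(203,233,150,178),.065),('far',(205,238,95,130),.065)):
    M=np.zeros(H.shape,bool);M[v0:v1,u0:u1]=1; rect(M&(H>.05),z,n)
```

```text
rail px [147.6 171.5] n 406 z 0.112 centre [534.8 215.2] size [178.7  23.8] ang 89.02
rail px [147.2 191.1] n 58 z 0.118 centre [473.1 211.8] size [19. 29.] ang 1.25
orange px [147.9 172.2] n 454 z 0.111 centre [532.1 212.2] size [184.5  28.4] ang 88.91
jaws px [150.5 174.3] n 1357 z 0.082 centre [529.7 212.9] size [197.2 143.8] ang 89.26
jaws px [125.5 166.4] n 13 z 0.072 centre [554.  296.4] size [ 3.3 26.8] ang 0.93
grip px [130.6 170.6] n 76 z 0.114 centre [535.2 268. ] size [68.2 21.6] ang 87.83
grip px [164.8 171.7] n 39 z 0.114 centre [533.4 158.4] size [19.  41.6] ang 1.03
grip px [144.6 172.8] n 12 z 0.115 centre [530.7 220.4] size [ 9.5 19.3] ang 1.05
grip px [153.3 172.6] n 15 z 0.115 centre [530.2 193.4] size [10.7 23.5] ang 58.24
grip px [146.5 190.7] n 44 z 0.119 centre [473.9 213.1] size [15.8 22.6] ang 1.24
boards px [248.3 172. ] n 52 z 0.081 centre [ 543.9 -104.5] size [12.  41.2] ang 79.98
boards px [297.3 180.9] n 56 z 0.082 centre [ 517.9 -261.7] size [13.5 41.7] ang 80.34
tray px [277.6 179.3] n 541 z 0.013 centre [ 532.7 -182.8] size [202.6  95.8] ang 80.11
tra
[... 188 characters left out ...]
 n 34 z 0.01 centre [ 534.  -150.9] size [29.1 24.4] ang 81.58
tray px [271.  177.5] n 13 z 0.01 centre [ 539.3 -181.7] size [12.  22.6] ang 52.54
boardscol px [248.2 172.3] n 39 z 0.081 centre [ 542.  -104.5] size [10.1 42.5] ang 80.03
boardscol px [296.5 181.2] n 38 z 0.08 centre [ 517.6 -259.6] size [10.  40.4] ang 81.19
near px [213.7 204.2] n 104 z 0.064 centre [435.1   0.5] size [67.6 70.9] ang 1.27
mid px [216.2 161. ] n 106 z 0.064 centre [ 5.75e+02 -4.00e-01] size [69.8 69. ] ang 46.25
far px [220.7 108.1] n 170 z 0.068 centre [750.3 -13.5] size [71.1 75.4] ang 45.29[ WARN:0@0.796] global loadsave.cpp:1063 imwrite_ Unsupported depth image for selected encoder is fallbacked to CV_8U.
```

View pics/c.png

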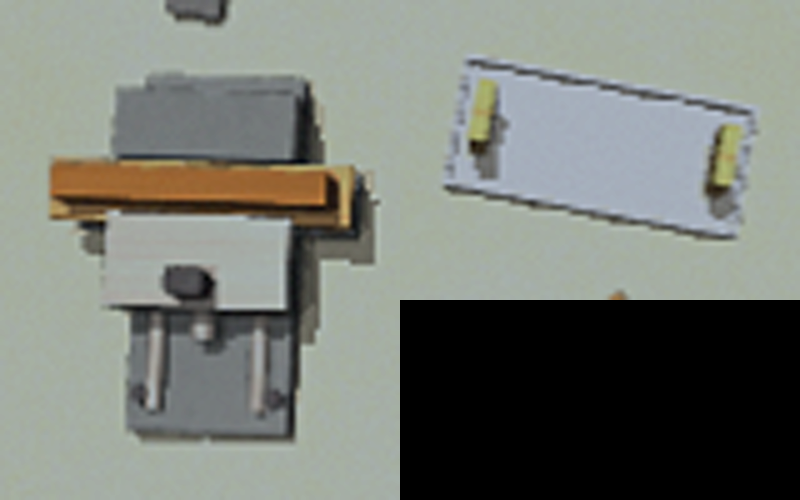

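The top views show the rake in the vise (rail at about px 148,172), with the jaw's grip at px 147,191. The stand's yellow boards are at px 248,172 and 297,181. The measured heights and sizes match the given ones:

| Item | Position (m) | Yaw |
|---|---|---|
| Rail centre | (.534, .214) | ≈ -1° |
| Jaw grip | (.4735, .2125) | – |
| Stand | (.531, -.1826) | ≈ -9.5° |

I'm moving to above the grip now.

move_arm:
  deltas:
    - [1,[0.37,0.95,0],[0,0,-0.08]]
    - [1,[0.37,0.95,0],[0,0,-0.08]]
    - [1,[0.37,0.95,0],[0,0,-0.08]]
    - [1,[0.37,0.95,0],[0,0,-0.08]]
    - [1,[0.37,0.95,0],[0,0,-0.08]]
    - [1,[0.37,0.95,0],[0,0,-0.08]]
    - [1,[0.37,0.95,0],[0,0,-0.08]]
    - [1,[0.37,0.95,0],[0,0,-0.08]]

```text
time: 1.1
position: [0.2321, -0.3954, 0.2311]
eef_rot: [[0.971, 0.238, -0.0], [0.238, -0.971, 0.0], [0.0, -0.0, -1.0]]
contact_force: [0.8, -0.1, -0.0]
finger_gap: 0.0856
grip_force: 0.0
```

move_arm:
  deltas:
    - [1,[0.37,0.95,0],[0,0,-0.08]]
    - [1,[0.37,0.95,0],[0,0,-0.08]]
    - [1,[0.37,0.95,0],[0,0,-0.08]]
    - [1,[0.37,0.95,0],[0,0,-0.08]]
    - [1,[0.37,0.95,0],[0,0,-0.08]]
    - [1,[0.37,0.95,0],[0,0,-0.08]]
    - [1,[0.37,0.95,0],[0,0,-0.08]]
    - [1,[0.37,0.95,0],[0,0,-0.08]]

```text
time: 2.1
position: [0.2912, -0.2432, 0.2313]
eef_rot: [[0.984, 0.176, 0.0], [0.176, -0.984, -0.0], [0.0, 0.0, -1.0]]
contact_force: [0.5, 0.7, 0.0]
finger_gap: 0.0853
grip_force: 0.0
```

move_arm:
  deltas:
    - [1,[0.37,0.95,0],[0,0,-0.08]]
    - [1,[0.37,0.95,0],[0,0,-0.08]]
    - [1,[0.37,0.95,0],[0,0,-0.08]]
    - [1,[0.37,0.95,0],[0,0,-0.08]]
    - [1,[0.37,0.95,0],[0,0,-0.08]]
    - [1,[0.37,0.95,0],[0,0,-0.08]]
    - [1,[0.37,0.95,0],[0,0,-0.08]]
    - [1,[0.37,0.95,0],[0,0,-0.08]]

```text
time: 3.1
position: [0.3501, -0.0913, 0.2313]
eef_rot: [[0.994, 0.112, 0.0], [0.112, -0.994, -0.0], [0.0, 0.0, -1.0]]
contact_force: [0.1, -0.3, 0.2]
finger_gap: 0.0854
grip_force: 0.0
```

move_arm:
  deltas:
    - [1,[0.37,0.95,0],[0,0,-0.08]]
    - [1,[0.37,0.95,0],[0,0,-0.08]]
    - [1,[0.37,0.95,0],[0,0,-0.08]]
    - [1,[0.37,0.95,0],[0,0,-0.08]]
    - [1,[0.37,0.95,0],[0,0,-0.08]]
    - [1,[0.37,0.95,0],[0,0,-0.08]]
    - [1,[0.37,0.95,0],[0,0,-0.08]]
    - [1,[0.37,0.95,0],[0,0,-0.08]]

```text
time: 4.1
position: [0.4091, 0.0607, 0.2313]
eef_rot: [[0.999, 0.049, 0.0], [0.049, -0.999, -0.0], [0.0, 0.0, -1.0]]
contact_force: [0.2, 0.7, -0.1]
finger_gap: 0.0852
grip_force: 0.0
```

move_arm:
  deltas:
    - [1,[0.4,0.95,0],[0,0,-0.08]]
    - [1,[0.4,0.95,0],[0,0,-0.08]]
    - [1,[0.4,0.95,0],[0,0,-0.08]]
    - [1,[0.4,0.95,0],[0,0,-0.08]]
    - [1,[0.4,0.95,0],[0,0,-0.08]]
    - [1,[0.4,0.95,0],[0,0,-0.08]]
    - [1,[0.4,0.95,0],[0,0,-0.08]]
    - [1,[0.4,0.95,0],[0,0,-0.08]]

```text
time: 5.1
position: [0.473, 0.2126, 0.2313]
eef_rot: [[1.0, -0.015, -0.0], [-0.015, -1.0, -0.0], [0.0, 0.0, -1.0]]
contact_force: [0.1, 0.1, 0.1]
finger_gap: 0.0853
grip_force: 0.0
```

Run:
```python
from h import *
p,d,m=snap('wrist','w1'); print(bot.observe()['position']); P=cloud(m,d); H=P[...,2]
hsv=cv2.cvtColor(p,cv2.COLOR_RGB2HSV)
for nm,M,z in(('grip',(H>.111)&(H<.126)&(hsv[...,1]<90),.118),('rail',(H>.100)&(H<.118)&(hsv[...,1]>110),.110)):
    n,l,s,c=cv2.connectedComponentsWithStats(M.astype(np.uint8))
    for i in range(1,n):
        if s[i,4]<200: continue
        v,u=np.where(l==i); r=cv2.minAreaRect((onplane(m,np.c_[u,v],z)[:,:2]*1000).astype(np.float32)); print(nm,s[i],np.nanmedian(H[v,u]),r)
```

```text
[0.47348696 0.21431827 0.23137873]
grip [244 177  30  22 610] 0.11679178653708536 ((474.54998779296875, 214.26956176757812), (24.61025047302246, 18.2878475189209), 89.16203308105469)
rail [ 145  100  220   28 5933] 0.10932986061730154 ((534.8275146484375, 216.60635375976562), (176.82310485839844, 21.315149307250977), 89.24357604980469)
```

View pics/w1.png

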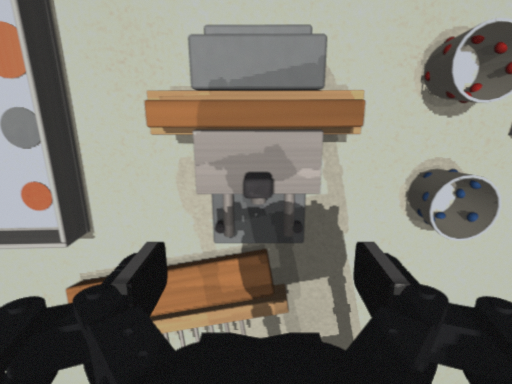

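The wrist view shows the grip at px 259,185 and the rail at px 255,113. It agrees with the top view to 2 mm, and the tool is centred on the grip. I'll descend, close and pull.

move_arm:
  deltas:
    - [1,[0.05,0,-1],[0,0,0]]
    - [1,[0,0,-1],[0,0,0]]
    - [1,[0,0,-1],[0,0,0]]
    - [1,[0,0,-1],[0,0,0]]
    - [1,[0,0,-1],[0,0,0]]
    - [1,[0,0,-1],[0,0,0]]
    - [1,[0,0,-0.85],[0,0,0]]
    - [-1,[0,0,0],[0,0,0]]
  force: 30

```text
time: 6.15
position: [0.4729, 0.2113, 0.093]
eef_rot: [[1.0, -0.015, -0.003], [-0.015, -1.0, -0.001], [-0.003, 0.001, -1.0]]
contact_force: [1.1, 0.3, 1.0]
finger_gap: 0.0698
grip_force: 0.0
```

move_arm:
  deltas:
    - [-1,[0,0,0],[0,0,0]]
    - [-1,[0,0,0],[0,0,0]]
    - [-1,[0,0,0],[0,0,0]]
    - [-1,[0,0,0],[0,0,0]]
    - [-1,[0,0,0],[0,0,0]]

```text
time: 6.78
position: [0.4752, 0.214, 0.0958]
eef_rot: [[1.0, -0.016, 0.003], [-0.016, -1.0, 0.005], [0.003, -0.005, -1.0]]
contact_force: [-0.1, 9.9, 2.5]
finger_gap: 0.0255
grip_force: 33.9
```

move_arm:
  deltas:
    - [-1,[-0.3,0.05,0],[0,0,0]]
    - [-1,[-0.38,0.02,0],[0,0,0]]
    - [-1,[-0.38,0.01,0],[0,0,0]]
    - [-1,[-0.38,0.01,0],[0,0,0]]
    - [-1,[-0.38,0,0],[0,0,0]]
    - [-1,[-0.38,0,0],[0,0,0]]
    - [-1,[0,0,0],[0,0,0]]
    - [-1,[0,0,0],[0,0,0]]

```text
time: 7.78
position: [0.4311, 0.2146, 0.0957]
eef_rot: [[1.0, -0.015, 0.002], [-0.015, -1.0, 0.003], [0.002, -0.003, -1.0]]
contact_force: [-1.9, 4.8, 4.0]
finger_gap: 0.0251
grip_force: 34.1
```

move_arm:
  deltas:
    - [1,[0,0,0],[0,0,0]]
    - [1,[0,0,0],[0,0,0]]
    - [1,[0,0,0],[0,0,0]]
    - [1,[0,0,0],[0,0,0]]
    - [1,[0,0,1],[0,0,0]]
    - [1,[0,0,1],[0,0,0]]
    - [1,[0,0,1],[0,0,0]]
    - [1,[0,0,1],[0,0,1]]

```text
time: 8.78
position: [0.4303, 0.2132, 0.1749]
eef_rot: [[0.996, 0.087, -0.0], [0.087, -0.996, -0.0], [-0.0, 0.0, -1.0]]
contact_force: [-0.1, 1.0, -0.4]
finger_gap: 0.0855
grip_force: 0.0
```

move_arm:
  deltas:
    - [1,[0.3,0,1],[0,0,1]]
    - [1,[0.3,0,0.5],[0,0,1]]
    - [1,[0.4,0,0],[0,0,1]]
    - [1,[0.4,0,0],[0,0,1]]
    - [1,[0.4,0,0],[0,0,1]]
    - [1,[0.4,0,0],[0,0,1]]
    - [1,[0.4,0,0],[0,0,1]]
    - [1,[0.4,0,0],[0,0,1]]

```text
time: 9.78
position: [0.4905, 0.2132, 0.2041]
eef_rot: [[0.631, 0.776, -0.0], [0.776, -0.631, -0.0], [-0.0, -0.0, -1.0]]
contact_force: [-0.7, -0.4, 0.8]
finger_gap: 0.0855
grip_force: 0.0
```

move_arm:
  deltas:
    - [1,[0.4,0,0],[0,0,1]]
    - [1,[0.4,0,0],[0,0,1]]
    - [1,[0.4,0,0],[0,0,1]]
    - [1,[0.4,0,0],[0,0,1]]
    - [1,[0.3,0.1,0],[0,0,1]]
    - [1,[0.3,0,0],[0,0,1]]
    - [1,[0,0,0],[0,0,0.72]]
    - [1,[0,0,0],[0,0,0]]

```text
time: 10.78
position: [0.5343, 0.2152, 0.2041]
eef_rot: [[0.015, 1.0, -0.0], [1.0, -0.015, -0.0], [-0.0, -0.0, -1.0]]
contact_force: [-0.3, 0.6, -0.4]
finger_gap: 0.0853
grip_force: 0.0
```

Run:
```python
from h import *
o=bot.observe();p,d,m=snap('top','t2');print(o['position'],o['eef_rot'][:,0],o['joint_positions']); P=cloud(m,d); H=P[...,2]
p,d,m=snap('wrist','w2')
P=cloud(m,d);H=P[...,2];hsv=cv2.cvtColor(p,cv2.COLOR_RGB2HSV)
for nm,M,z in(('rail',(H>.100)&(H<.118)&(hsv[...,1]>110),.110),('grip',(H>.111)&(H<.126)&(hsv[...,1]<90),.118)):
    n,l,s,c=cv2.connectedComponentsWithStats(M.astype(np.uint8))
    for i in range(1,n):
        if s[i,4]<200: continue
        v,u=np.where(l==i); r=cv2.minAreaRect((onplane(m,np.c_[u,v],z)[:,:2]*1000).astype(np.float32)); print(nm,s[i],np.nanmedian(H[v,u]),r)
```

```text
[0.53428494 0.21521683 0.20406496] [ 1.48854684e-02  9.99889196e-01 -1.36187607e-04] [ 9.92748039e+00  1.04583785e+01  9.30725789e+01 -3.32230016e-03
  7.64937937e+01  1.07811647e+01]
rail [ 246   73   31  221 6100] 0.10921576243642306 ((535.109130859375, 217.1929168701172), (176.85922241210938, 21.7372989654541), 89.28681945800781)
grip [111 182  27  33 763] 0.11663061439621034 ((431.40509033203125, 217.32691955566406), (25.250255584716797, 18.68616485595703), 89.06124877929688)
```

View pics/w2.png

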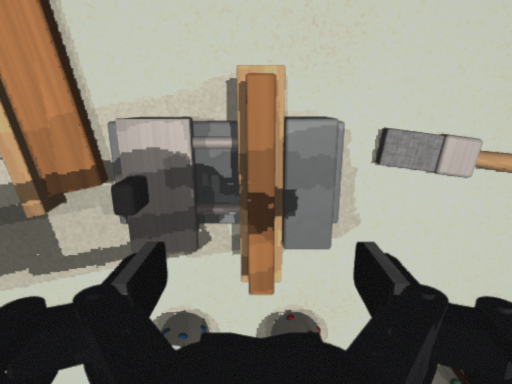

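The jaw is open about 43 mm (grip at x .431), and the rail at px 262,180 is centred on (.535, .217). I'll descend onto the rail and grip it.

move_arm:
  deltas:
    - [1,[0.04,0.07,-1],[0,0,0]]
    - [1,[0,0,-1],[0,0,0]]
    - [1,[0,0,-1],[0,0,0]]
    - [1,[0,0,-1],[0,0,0]]
    - [1,[0,0,-1],[0,0,0]]
    - [1,[0,0,-0.5],[0,0,0]]
    - [1,[0,0,-0.4],[0,0,0]]
    - [1,[0,0,0],[0,0,0]]

```text
time: 11.88
position: [0.535, 0.2167, 0.0861]
eef_rot: [[0.014, 1.0, -0.0], [1.0, -0.014, -0.0], [-0.0, -0.0, -1.0]]
contact_force: [0.4, -0.2, 0.7]
finger_gap: 0.085
grip_force: 0.0
```

move_arm:
  deltas:
    - [-1,[0,0,0],[0,0,0]]
    - [-1,[0,0,0],[0,0,0]]
    - [-1,[0,0,0],[0,0,0]]
    - [-1,[0,0,0],[0,0,0]]
    - [-1,[0,0,0],[0,0,0]]
    - [-1,[0,0,0],[0,0,0]]
    - [-1,[0,0,0],[0,0,0]]
  force: 60

```text
time: 12.75
position: [0.5353, 0.2167, 0.0867]
eef_rot: [[0.014, 1.0, 0.0], [1.0, -0.014, 0.0], [0.0, 0.0, -1.0]]
contact_force: [-1.9, -0.4, 6.1]
finger_gap: 0.0208
grip_force: 59.8
```

move_arm:
  deltas:
    - [-1,[0,0,0.2],[0,0,0]]
    - [-1,[0,0,0.5],[0,0,0]]
    - [-1,[0,0,0.8],[0,0,0]]
    - [-1,[0,0,0.8],[0,0,0]]
    - [-1,[0,0,0.8],[0,0,0]]
    - [-1,[0,0,0.8],[0,0,0]]
    - [-1,[0,0,0.7],[0,0,0]]
    - [-1,[0,0,0.4],[0,0,0]]

```text
time: 13.75
position: [0.5355, 0.2168, 0.1876]
eef_rot: [[0.014, 1.0, 0.001], [1.0, -0.014, 0.0], [0.0, 0.001, -1.0]]
contact_force: [0.1, 0.5, -3.2]
finger_gap: 0.0206
grip_force: 58.9
```

move_arm:
  deltas:
    - [-1,[0,-0.4,0],[0,0,0]]
    - [-1,[0,-0.8,0],[0,0,-0.1]]
    - [-1,[0,-0.8,0],[0,0,-0.1]]
    - [-1,[0,-0.8,0],[0,0,-0.1]]
    - [-1,[0,-0.8,0],[0,0,-0.1]]
    - [-1,[0,-0.8,0],[0,0,-0.1]]
    - [-1,[0,-0.8,0],[0,0,-0.1]]
    - [-1,[0,-0.8,0],[0,0,-0.1]]

```text
time: 14.75
position: [0.5351, 0.0956, 0.1863]
eef_rot: [[0.085, 0.996, 0.0], [0.996, -0.085, -0.0], [-0.0, 0.0, -1.0]]
contact_force: [0.2, -0.2, -3.5]
finger_gap: 0.0209
grip_force: 58.9
```

move_arm:
  deltas:
    - [-1,[-0.02,-0.8,0],[0,0,-0.1]]
    - [-1,[-0.02,-0.8,0],[0,0,-0.1]]
    - [-1,[-0.02,-0.8,0],[0,0,-0.1]]
    - [-1,[-0.02,-0.8,0],[0,0,-0.1]]
    - [-1,[-0.02,-0.8,0],[0,0,-0.1]]
    - [-1,[-0.02,-0.8,0],[0,0,-0.1]]
    - [-1,[-0.02,-0.8,0],[0,0,-0.1]]
    - [-1,[-0.02,-0.8,0],[0,0,-0.1]]

```text
time: 15.75
position: [0.5319, -0.0324, 0.1863]
eef_rot: [[0.164, 0.986, -0.0], [0.986, -0.164, 0.0], [0.0, -0.0, -1.0]]
contact_force: [0.0, 0.7, -2.6]
finger_gap: 0.0211
grip_force: 58.9
```

move_arm:
  deltas:
    - [-1,[0,-0.8,0],[0,0,0]]
    - [-1,[0,-0.8,0],[0,0,0]]
    - [-1,[0,-0.6,0],[0,0,0]]
    - [-1,[0,-0.4,0],[0,0,0]]
    - [-1,[0,0,0],[0,0,0]]

```text
time: 16.38
position: [0.532, -0.0837, 0.1863]
eef_rot: [[0.164, 0.986, -0.0], [0.986, -0.164, 0.0], [0.0, -0.0, -1.0]]
contact_force: [0.4, -0.0, -2.2]
finger_gap: 0.021
grip_force: 58.9
```

Run:
```python
from h import *
o=bot.observe();print(o['position'],o['eef_rot'][:,0])
p,d,m=snap('wrist','w3');P=cloud(m,d);H=P[...,2];hsv=cv2.cvtColor(p,cv2.COLOR_RGB2HSV)
snap('scene','s3')
for nm,M,z in(('rail',(H>.195)&(H<.222)&(hsv[...,1]>110),.210),('board',(H>.072)&(H<.088),.08),('tray',(H>.006)&(H<.022),.014)):
    n,l,s,c=cv2.connectedComponentsWithStats(M.astype(np.uint8))
    for i in range(1,n):
        if s[i,4]<100: continue
        v,u=np.where(l==i); r=cv2.minAreaRect((onplane(m,np.c_[u,v],z)[:,:2]*1000).astype(np.float32)); print(nm,s[i],np.nanmedian(H[v,u]),r)
```

```text
[ 0.53195708 -0.08369271  0.18628144] [1.63932557e-01 9.86471540e-01 1.35540188e-04]
rail [  229    44    63   294 15889] 0.20890670595142957 ((536.5731811523438, -55.89554977416992), (120.16620635986328, 21.75678062438965), 80.64244842529297)
board [498 269  14  43 403] 0.080414035301582 ((730.954833984375, -209.24761962890625), (11.07181167602539, 42.92269515991211), 1.8422574996948242)
tray [492  26  20  15 201] 0.01416936799114582 ((768.4483642578125, 8.761423110961914), (9.150087356567383, 19.563739776611328), 51.48124313354492)
tray [442  30  32  71 490] 0.013726760344286548 ((728.9172973632812, -14.744600296020508), (26.84662437438965, 61.37554168701172), 3.8545470237731934)
tray [303  51  20  30 220] 0.015735050081637558 ((598.1823120117188, 11.987603187561035), (8.880398750305176, 30.70311164855957), 25.548500061035156)
tray [490  64  22  28 304] 0.015082951912079562 ((771.2128295898438, -29.68524169921875), (25.519813537597656, 14.460287094116211), 63.07405090332031)
tray [112  74  47  63 669] 0.01476102105090027 ((422.87738037109375, 2.9656543731689453), (57.654014587402344, 40.73175048828125), 83.25403594970703)
tray [299 171  21  78 450] 0.013037117518992808 ((577.180908203125, -130.13961791992188), (86.66087341308594, 20.47455596923828), 83.46666717529297)
tray [449 228  54  48 604] 0.014440994373200872 ((742.30908203125, -198.80715942382812), (59.456695556640625, 36.69813537597656), 45.23890686035156)
tray [  51  239  120   81 2851] 0.017907161615935085 ((342.7005615234375, -170.96107482910156), (150.72171020507812, 36.78384017944336), 20.189245223999023)
```

View pics/w3.png

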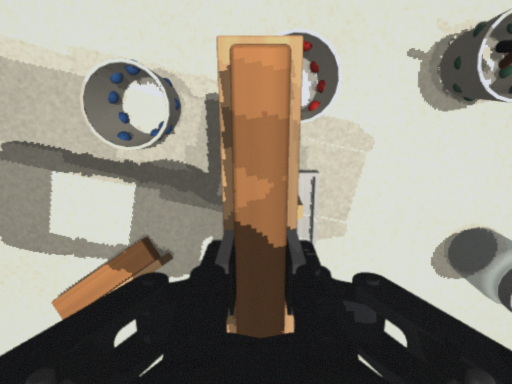

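I miscounted the rows, so 98 mm is still to go. The rake (px 262,180, far end at px 258,45) is held centred at a yaw of -9.4°. I'll go on to the stand and look before lowering.

move_arm:
  deltas:
    - [-1,[0,-0.5,0],[0,0,0]]
    - [-1,[0,-0.8,0],[0,0,0]]
    - [-1,[-0.05,-0.8,0],[0,0,0]]
    - [-1,[0,-0.8,0],[0,0,0]]
    - [-1,[0,-0.8,0],[0,0,0]]
    - [-1,[0,-0.7,-0.3],[0,0,0]]
    - [-1,[0,-0.5,-0.6],[0,0,0]]
    - [-1,[0,0,-0.6],[0,0,0]]

```text
time: 17.48
position: [0.5306, -0.1817, 0.1549]
eef_rot: [[0.164, 0.986, -0.001], [0.986, -0.164, 0.001], [0.0, -0.001, -1.0]]
contact_force: [0.5, 0.1, -2.8]
finger_gap: 0.021
grip_force: 58.9
```

Run:
```python
from h import *
o=bot.observe();print(o['position'])
snap('scene','s4')
p,d,m=load('t2');P=cloud(m,d);H=P[...,2]
def rect(p,d,m,box,z,nm,lo,hi):
    P=cloud(m,d);H=P[...,2];M=np.zeros(H.shape,bool);M[box[2]:box[3],box[0]:box[1]]=1
    n,l,s,c=cv2.connectedComponentsWithStats((M&(H>lo)&(H<hi)).astype(np.uint8))
    for i in range(1,n):
        if s[i,4]<12: continue
        v,u=np.where(l==i); r=cv2.minAreaRect((onplane(m,np.c_[u,v],z)[:,:2]*1000).astype(np.float32)); print(nm,s[i,4],c[i].round(1),r)
rect(*load('t2'),(232,312,150,210),.08,'top',.072,.09)
rect(*load('scene0'),(205,280,180,230),.08,'scene',.072,.09)
rect(*load('scene0'),(205,280,180,230),.014,'scenetray',.008,.02)
p=load('s4')[0];cv2.imwrite('pics/s4c.png',cv2.resize(p[130:250,170:320],None,fx=5,fy=5,interpolation=cv2.INTER_CUBIC)[:,:,::-1])
```

```text
[ 0.53056681 -0.18174638  0.15492946]
top 48 [248.4 171.7] ((544.8118286132812, -104.63263702392578), (11.940644264221191, 39.30320739746094), 80.03584289550781)
top 51 [297.5 180.7] ((518.6568603515625, -262.1434326171875), (12.671570777893066, 39.87370681762695), 81.10806274414062)
scene 38 [219.8 197.4] ((519.6276245117188, -262.6512145996094), (12.98271369934082, 39.48284912109375), 80.51239776611328)
scene 35 [264.5 200.5] ((546.8471069335938, -105.429931640625), (10.682038307189941, 42.435546875), 84.13825225830078)
scenetray 81 [242.1 199.2] ((493.9853515625, -182.1519775390625), (148.49362182617188, 18.88429069519043), 80.78658294677734)
scenetray 167 [238.9 216.2] ((546.64599609375, -188.55770874023438), (204.38494873046875, 81.52989196777344), 75.14689636230469)
```

View pics/s4c.png

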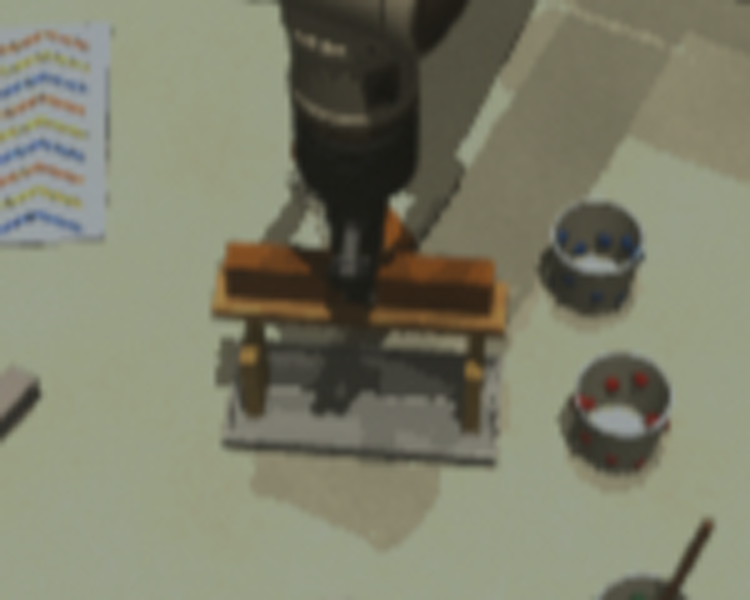

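The rake (px 355,285 in the crop) is square over the boards (px 253,350 and 475,370). Two cameras put the stand at about (.532, -.183). I'll lower it to just above the boards, then inch down until it touches.

move_arm:
  deltas:
    - [-1,[0.07,-0.04,-0.5],[0,0,0]]
    - [-1,[0,0,-0.5],[0,0,0]]
    - [-1,[0,0,-0.5],[0,0,0]]
    - [-1,[0,0,-0.4],[0,0,0]]
    - [-1,[0,0,-0.2],[0,0,0]]
    - [-1,[0,0,-0.1],[0,0,0]]
    - [-1,[0,0,0],[0,0,0]]

```text
time: 18.4
position: [0.5325, -0.1822, 0.1124]
eef_rot: [[0.163, 0.987, 0.0], [0.987, -0.163, -0.0], [-0.0, 0.0, -1.0]]
contact_force: [-0.2, 1.0, -3.3]
finger_gap: 0.0209
grip_force: 58.9
```

move_arm:
  deltas:
    - [-1,[0,0,-0.05],[0,0,0]]
    - [-1,[0,0,-0.05],[0,0,0]]
    - [-1,[0,0,-0.05],[0,0,0]]
    - [-1,[0,0,0],[0,0,0]]

```text
time: 18.9
position: [0.5322, -0.182, 0.1092]
eef_rot: [[0.163, 0.987, -0.0], [0.987, -0.163, 0.0], [0.0, -0.0, -1.0]]
contact_force: [0.5, 1.0, -3.5]
finger_gap: 0.0211
grip_force: 58.9
```

move_arm:
  deltas:
    - [-1,[0,0,-0.05],[0,0,0]]
    - [-1,[0,0,-0.05],[0,0,0]]
    - [-1,[0,0,-0.05],[0,0,0]]
    - [-1,[0,0,0],[0,0,0]]

```text
time: 19.4
position: [0.5323, -0.1821, 0.1068]
eef_rot: [[0.163, 0.987, -0.0], [0.987, -0.163, 0.0], [-0.0, -0.0, -1.0]]
contact_force: [-2.0, 1.2, 3.1]
finger_gap: 0.0209
grip_force: 59.5
```

The force went from -3.5 to +3.1 N, so the boards are carrying the rake. I'll open and retreat.

move_arm:
  deltas:
    - [-0.3,[0,0,0],[0,0,0]]
    - [0.2,[0,0,0],[0,0,0]]
    - [1,[0,0,0],[0,0,0]]
    - [1,[0,0,0],[0,0,0]]
    - [1,[0,0,0],[0,0,0]]
    - [1,[0,0,0.5],[0,0,0]]
    - [1,[0,0,1],[0,0,0]]
    - [1,[0,0,1],[0,0,0]]

```text
time: 20.4
position: [0.5324, -0.1822, 0.1575]
eef_rot: [[0.163, 0.987, 0.0], [0.987, -0.163, -0.0], [-0.0, 0.0, -1.0]]
contact_force: [0.2, -0.2, 0.5]
finger_gap: 0.0854
grip_force: 0.0
```

move_arm:
  deltas:
    - [1,[0,0,1],[0,0,0]]
    - [1,[0,0,1],[0,0,0]]
    - [1,[0,0,1],[0,0,0]]
    - [1,[0,0,1],[0,0,0]]
    - [1,[-0.5,0,1],[0,0,0]]
    - [1,[-1,0,0],[0,0,0]]
    - [1,[-1,0,0],[0,0,0]]
    - [1,[-1,0,0],[0,0,0]]

```text
time: 21.4
position: [0.4618, -0.1821, 0.2572]
eef_rot: [[0.163, 0.987, 0.001], [0.987, -0.163, -0.001], [-0.001, 0.001, -1.0]]
contact_force: [-0.1, 0.8, -0.2]
finger_gap: 0.0852
grip_force: 0.0
```

Run:
```python
from h import *
o=bot.observe();print(o['time'],o['position'],o['contact_force'])
p,d,m=snap('wrist','w5');P=cloud(m,d);H=P[...,2];hsv=cv2.cvtColor(p,cv2.COLOR_RGB2HSV)
for nm,M,z in(('rail',(H>.122)&(H<.140)&(hsv[...,1]>80),.130),('tray',(H>.008)&(H<.02),.014)):
    n,l,s,c=cv2.connectedComponentsWithStats(M.astype(np.uint8))
    for i in range(1,n):
        if s[i,4]<400: continue
        v,u=np.where(l==i); r=cv2.minAreaRect((onplane(m,np.c_[u,v],z)[:,:2]*1000).astype(np.float32)); print(nm,s[i],np.nanmedian(H[v,u]),r)
```

```text
21.4 [ 0.46182824 -0.18211984  0.25717055] [-0.06385373  0.77962906 -0.16024769]
rail [ 320   64   38  201 4946] 0.12925902744762935 ((530.4248046875, -181.56808471679688), (176.9204864501953, 22.01101303100586), 80.63949584960938)
tray [279  68  34 161 742] 0.013154799726389915 ((504.00457763671875, -177.09475708007812), (197.08888244628906, 35.56186294555664), 79.84236145019531)
tray [ 115  133   97   75 1755] 0.017450133611694507 ((338.2940368652344, -171.4173583984375), (137.0678253173828, 25.908981323242188), 25.0086669921875)
tray [129 148  94  71 407] 0.017247456587886456 ((353.0220947265625, -199.2993927001953), (149.8677520751953, 20.940189361572266), 28.29204559326172)
tray [432 365  37  19 504] 0.016926329292048542 ((692.1428833007812, -543.9010620117188), (32.758296966552734, 53.76873016357422), 81.57889556884766)
```

View pics/w5.png

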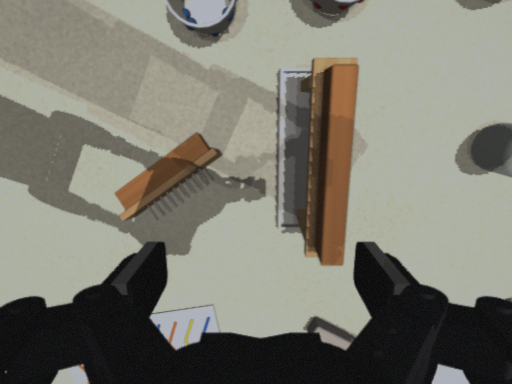

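The final wrist view shows the rake (px 335,160) on the stand. The rail top is at 0.129 m, so the foot is at about 80 mm. Measured against the tray edge it is centred within 1 mm along and across, and within 1° of square. I'm handing in.

```bash
python3 -c "
from workcell import bot
print(bot.hand_in())"
```

```text
the job is handed in; nothing more can be done
None
```

I slid the vise jaw about 43 mm open, lifted the rake out, set it pins down on the stand boards (centred within about 1 mm and 1° by my last measurement), and handed the job in at about 21 s; the hand-in returned no verdict.

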